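# Slide the soap dish home through the gap between the two holders

### The job

The round terracotta soap dish has been left out at the front of the bench shelf. With the fingertips, push it along the bench top, its bar of soap riding in it, through the narrow gap between the two fixed teak holder blocks and on until its rim rests against the teak back rail, straight behind the gap. Push gently, do not lift or tip the dish, and leave everything else on the bench where it stands.

Things in the scene. Friction and masses are not known exactly. Their poses are not given: they have to be found in the camera images.
- dish: round terracotta soap dish, open on top, outer diameter 90 mm (82 mm at the foot, full width from 8 mm up), 26 mm high, wall 5 mm, about 0.3 kg; it stands loose on the bench top in front of the holder blocks. Origin: centre of its underside. It needs no turning: it is round.
- soap: white rounded bar of soap 54 x 38 x 20 mm, about 0.09 kg, lying loose on the dish's inner floor (6 mm above the dish's underside, inner diameter about 76 to 80 mm). Origin: centre of its underside.
- rack: fixed dark teak shelf fitting: back rail, two holder blocks, lamp. Origin: on the bench top at the foot of the rail's front face, level with the middle of the gap; x points through the gap to the rail (away from the robot), y along the rail to the left, z up. Rail 440 mm long (y), x from 0 to +20 mm, 30 mm high. The dish is home with its origin at x = -45, y = 0 mm in this frame.
- gap (a point): on the bench top in the middle of the gap (rack frame x = -134, y = 0 mm; same axes). The gap is 97 mm wide, open above, between two equal fixed holder blocks, each 76 mm deep (rack x -172 to -96 mm), 130 mm wide (y 48.5 to 178.5 mm, and the same on the -y side), 40 mm high. Between blocks and rail there are 96 mm. The dispenser and the tumbler stand on the blocks at y = +-113.5 mm.
- shade (a point): underside centre of the fixed lamp's dark shade, 80 mm across and 45 mm high, about 278 mm above the bench (rack frame x = +35, y = +80 mm); the lamp's stem and base with dimmer knob stand behind the left half of the rail
- dispenser: white plastic soap dispenser with a grey push pump, 60 mm across, 167 mm high, standing in the 8 mm deep seat of one of the holder blocks (either one). Bystander. Origin: centre of its underside.
- tumbler: aluminium tumbler, 58 mm across at the foot, 72 mm at the rim, 105 mm high, standing in the seat of the other holder block. Bystander. Origin: centre of its underside.
- cork_a: loose cork block, 75 x 120 x 50 mm high, on the bench to the left. Bystander. Origin: centre of its underside.
- cork_b: second cork block of the same size, on the bench to the left. Bystander. Origin: centre of its underside.
- comb: small wooden comb, 120 x 32 mm, 6 mm thick, lying on the bench to the right. Bystander. Origin: centre of its underside.
- brush: wooden nail brush, 100 x 42 mm, 28 mm high, bristles down, on the bench to the right. Bystander. Origin: centre of its underside.
- bottle: amber bottle, 52 mm across, 150 mm high, standing between the right holder block and the rail, at rack y = -160 to -195 mm. Bystander. Origin: centre of its underside.

How it is judged:
By the outcome, as a careful person would: the job done as asked, in the order asked, and still so for the second after the job is handed in, with the robot touching nothing.
It also fails if it takes over 61 s, if anything falls off the work surface, if the arm or the gripper's body presses on something with over 40 N, if the wrist force passes 120 N, or if a joint passes its speed limit or range.

### The arm

A 6-joint arm with a two-finger parallel gripper is mounted at the origin on the work surface. World frame = base frame: x ahead of the robot, y to its left, z up, the work surface at z = 0. Lengths are in m, angles in rad, forces in N, time in s.
With the tool pointing down it reaches from about 0.275 to 0.825 m from the base axis. Payload 4.9 kg.
Tool frame: the origin (TCP) lies midway between the tips of the shut fingers; the grasp point (between the pads) lies 19 mm behind it (bot.grip_depth is the distance from the TCP to the grasp point, in m); z points along the fingers, y is the line along which they close (so a half turn about z gives the same grasp; the last joint's range is limited). The gripper opens to 85 mm and grips with 20 to 120 N. Pads are 22 mm wide; open, the fingers measure 114 mm over their backs; the gripper's body (76 mm by 85 mm) begins 54 mm behind the grasp point. The pads swing forward as they close: fully open they stand 13 mm farther back than shut.
Start: joints at [-1.395, 0.326, -0.193, 1.052, 0, 1.437], TCP at [0.168, -0.524, 0.231] pointing down, gripper open.
Joint ranges: [-2.65, 2.65], [-0.97, 1.79], [-1.3, 1.35], [-1.93, 2.1], [-1.47, 1.37], [-3.14, 3.14]. Speed limits (rad/s): [2.57, 2.57, 3.14, 3.14, 3.14, 3.14].

### API

Orientations are given as a unit quaternion [w, x, y, z].
In Python, from cell import bot gives the robot as it stands. Calls block until the motion is done:
- bot.move_pose(position, orientation): joint-space move of the TCP to a pose.
- bot.move_linear(position, speed=0.15, rotation=None, until_force=None): straight line of the TCP; rotation=None keeps the orientation; speed is the mean speed in m/s. With until_force (N) it stops when the force on the tool has changed by that much, and returns True; else False.
- bot.goto_joints(angles): joint-space move.
- bot.set_gripper(opening, grasp_force=None): opening from 0.0 (shut) to 1.0 (fully open); grasp_force is the grip in N (None keeps the last); returns when the fingers have stopped.
- bot.wait(seconds).
- bot.solve_ik(position, orientation): joint angles nearest the present ones, or None.
- bot.camera(name): name is "scene" or "top" or "wrist"; returns the picture (384x512x3 uint8, red, green, blue); there is no depth.
- bot.calibration(name): a dict with "mtx" (3x3 intrinsics, pixels), "k1" (the pictures are not rectified: a ray, as slopes to the right and down, at radius r is drawn at 1 + k1 r^2 times it, then the intrinsics apply), "extrinsics" (4x4, takes a point from world to camera coordinates); the wrist camera has in their place "hand_eye" (4x4, takes a point from camera to tool coordinates, whose origin is the TCP and whose axes are the flange's). Camera axes: x right, y down, z forward; pixel columns grow to the right and rows downward; lengths in m; the calibration is good to about 2 mm. A picture is of the moment at which its call begins: read the wrist's pose just before it. calibration takes no time and is no camera call.
A pose or a line that the arm cannot do raises bot.PlanningError and nothing moves.
- bot.close_job(): hands the job in; it is judged then, once.
Trained networks look in the newest picture that a camera, given by its name, has taken for a name from the list of things; names that differ only in an ending like _2 or _b are one class to them, and where a whole thing is asked for, a point or a joint stands for the part that bears it (a point fixed in the world has none). Each returns a list of dicts, best first, with "confidence" (0 to 1); they miss things now and then, are a little off and sometimes report something else, mostly with a low value. They report only what shows in the picture. A call takes as long as a camera call.
- bot.search_frame(camera, thing): "bbox" ([left, top, width, height] in pixels, round what is visible of it).
Readings, each from a call of its own:
- bot.read_clock(): time.
- bot.read_joint_positions(): joint angles.
- bot.read_joint_vel(): joint speeds.
- bot.read_joint_efforts(): joint torques, N m.
- bot.read_position(): TCP position.
- bot.read_tool_rot(): TCP orientation.
- bot.read_ft_force(): force on the tool from outside, world axes, zero at the start.
- bot.read_moment(): the same for the moment, N m.
- bot.read_gripper_width(): opening from 0.0 (shut) to 1.0 (fully open).
- bot.read_finger_force(): force on a finger pad.
Only numpy, scipy, OpenCV 4.12 (cv2) and the standard library are available. Lean on these libraries where they do the work, as an engineer would, in place of code of your own. Each camera call takes 0.05 s, during which the arm holds its last target. There are 200 camera calls.

## Working session

There is one attempt and no reset: what is moved stays moved. The work goes in short steps, each a Python script; the robot and the scene stay as the last script left them, time stands still between calls to the robot, and variables do not carry over. Pictures are saved under pics/ and viewed, at most 10 in all, crops included, and the job is handed in when it is done.

```bash
mkdir -p pics; python3 - <<'E'
from cell import bot
import cv2,numpy as np
print(bot.read_clock())
for c in ("scene","top"):
    im=bot.camera(c); cv2.imwrite(f"pics/{c}0.png",im[:,:,::-1])
    k=bot.calibration(c); print(c,np.round(k["mtx"],1).tolist(),k["k1"],np.round(k["extrinsics"],4).tolist())
    for t in ("dish","soap","rack","dispenser","tumbler","cork_a","comb","brush","bottle","gap","shade"):
        print(t,[(np.round(d["bbox"],1).tolist(),round(d["confidence"],2)) for d in bot.search_frame(c,t)[:3]])
print(np.round(bot.calibration("wrist")["hand_eye"],4).tolist(), bot.read_tool_rot(), bot.read_clock())
E
```

```text
0.0
scene [[395.7, 0.0, 252.1], [0.0, 395.7, 194.3], [0.0, 0.0, 1.0]] -0.1382509476348123 [[-0.0317, 0.9995, -0.0017, 0.0166], [0.8771, 0.027, -0.4795, -0.4572], [-0.4793, -0.0167, -0.8775, 1.4946], [0.0, 0.0, 0.0, 1.0]]
dish [([236.1, 160.5, 29.0, 21.8], 0.75)]
soap [([248.5, 164.1, 11.7, 17.0], 0.71)]
rack [([185.2, 193.0, 156.8, 117.1], 0.62)]
dispenser [([225.4, 171.6, 20.6, 42.9], 0.81), ([164.7, 186.4, 16.2, 27.9], 0.34)]
tumbler [([300.3, 198.5, 28.9, 33.1], 0.56)]
cork_a [([356.4, 185.1, 46.8, 31.2], 0.65), ([363.1, 227.8, 46.1, 36.1], 0.63), ([188.3, 193.7, 152.2, 117.4], 0.63)]
comb [([172.7, 152.5, 17.4, 30.2], 0.66)]
brush [([163.1, 186.5, 19.4, 27.0], 0.67)]
bottle [([197.9, 209.4, 24.8, 32.7], 0.57)]
gap [([189.2, 192.3, 154.2, 119.7], 0.78)]
shade [([188.8, 194.0, 156.0, 116.0], 0.8)]
top [[391.7, 0.0, 253.4], [0.0, 391.7, 191.1], [0.0, 0.0, 1.0]] 0.045403456854968445 [[-0.0057, -1.0, -0.0049, 0.0107], [-0.9951, 0.0062, -0.0983, 0.5963], [0.0983, 0.0043, -0.9951, 1.2502], [0.0, 0.0, 0.0, 1.0]]
dish [([242.4, 225.5, 30.1, 32.8], 0.8)]
soap [([249.3, 230.7, 16.3, 18.5], 0.6)]
rack [([178.7, 94.1, 134.5, 119.0], 0.66)]
dispenser [([261.6, 184.1, 18.6, 21.6], 0.83)]
tumbler [([184.3, 168.1, 25.8, 25.2], 0.71)]
cork_a [([111.4, 193.8, 44.0, 29.0], 0.75), ([113.0, 148.8, 42.8, 31.3], 0.68)]
comb [([317.0, 225.7, 15.2, 37.1], 0.74)]
brush [([326.8, 190.4, 13.8, 30.1], 0.68)]
bottle [([282.8, 162.1, 18.0, 19.3], 0.59)]
gap [([177.1, 95.7, 134.0, 115.6], 0.74)]
shade [([178.4, 94.6, 134.0, 113.8], 0.81), ([262.1, 182.4, 19.7, 25.1], 0.53)]
[[0.0008, -0.9445, -0.3286, 0.0855], [1.0, 0.0004, 0.0013, -0.0], [-0.0011, -0.3286, 0.9445, -0.1428], [0.0, 0.0, 0.0, 1.0]] [1.52033556e-05 9.88028895e-01 1.54268930e-01 1.31444106e-05] 1.2
```

```bash
python3 - <<'E'
import cv2
a=cv2.imread("pics/top0.png")[80:280,90:350]
cv2.imwrite("pics/top0c.png",cv2.resize(a,None,fx=3,fy=3,interpolation=cv2.INTER_CUBIC))
a=cv2.imread("pics/scene0.png")[130:330,150:410]
cv2.imwrite("pics/scene0c.png",cv2.resize(a,None,fx=3,fy=3,interpolation=cv2.INTER_CUBIC))
E
```

```text
(no output)
```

View pics/top0c.png

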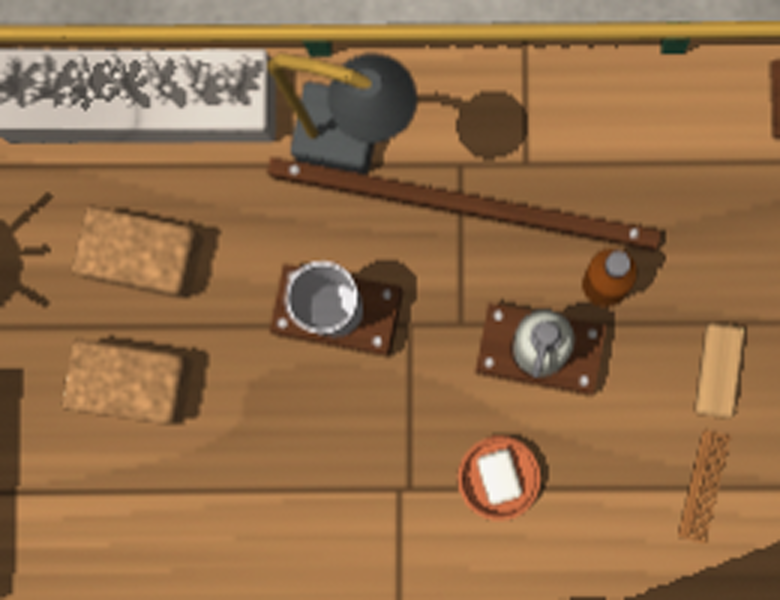

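View pics/scene0c.png

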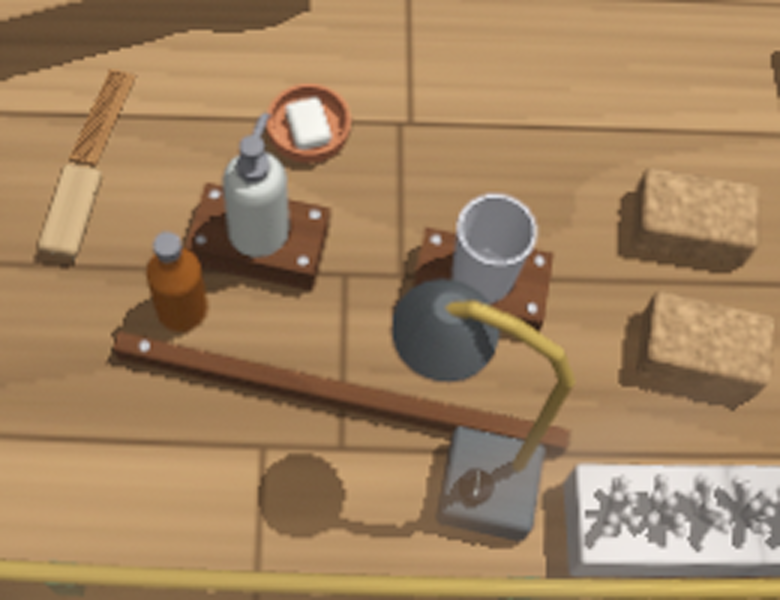

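The top view shows the dish at crop (500,477), the blocks at (337,310) and (545,348), and the rail running from (270,165) to (662,240). So the rack is yawed, with the dispenser on the right and the tumbler on the left. I'll fit a coarse rack and dish pose, then refine it with the wrist camera.

```bash
cat > h.py <<'E'
import numpy as np, cv2
from scipy.optimize import least_squares
from scipy.spatial.transform import Rotation as R
from cell import bot
def project(P,K,k1,E):
    P=np.atleast_2d(P)@E[:3,:3].T+E[:3,3]; s=P[:,:2]/P[:,2:]
    s=s*(1+k1*(s**2).sum(1,keepdims=True)); return s@K[:2,:2].T+K[:2,2]
def back(uv,z,K,k1,E):
    "pixel -> world point at height z"
    d=(np.asarray(uv,float)-K[:2,2])/np.array([K[0,0],K[1,1]]); s=d.copy()
    for _ in range(20): s=d/(1+k1*(s@s))
    Ro=E[:3,:3].T; c=-Ro@E[:3,3]; r=Ro@np.append(s,1); return c+r*(z-c[2])/r[2]
def cam(name):
    k=bot.calibration(name); return np.array(k["mtx"]),k["k1"],np.array(k["extrinsics"])
def tcp():
    q=np.array(bot.read_tool_rot()); T=np.eye(4)
    T[:3,:3]=R.from_quat(q[[1,2,3,0]]).as_matrix(); T[:3,3]=bot.read_position(); return T
def wcam(T):
    k=bot.calibration("wrist"); return np.array(k["mtx"]),k["k1"],np.linalg.inv(T@np.array(k["hand_eye"]))
def down(th):
    "tool down, tool x at world angle th"
    return [0,np.cos(th/2),np.sin(th/2),0]
def rack2w(p,x,y,th):
    p=np.atleast_2d(p); c,s=np.cos(th),np.sin(th)
    return np.c_[x+c*p[:,0]-s*p[:,1], y+s*p[:,0]+c*p[:,1], p[:,2]]
E
python3 - <<'E'
from h import *
f=lambda l,o:(np.array(l)+.5)/3-.5+np.array(o)
X0,X1,Y0,Y1=-.172,-.096,.0485,.1785
M=np.array([[X1,Y1,.04],[X0,Y0,.04],[X0,Y1,.04],[X1,Y0,.04],[X1,-Y0,.04],[X0,-Y0,.04],[X0,-Y1,.04],[X1,-Y1,.04]])
t=f([(285,265),(390,355),(271,333),(403,288),(489,303),(478,373),(597,393),(612,327)],(90,80))
# scene: right block front-right, front-left ; left block front-left, front-right (image y=down=away)
Ms=np.array([[X0,-Y1,.04],[X0,-Y0,.04],[X1,-Y0,.04],[X0,-Y0*1,.04],[X0,Y0,.04],[X0,Y1,.04]])[[0,1,2,4,5]]
s=f([(207,186),(330,209),(314,276),(428,229),(552,253)],(150,130))
ct,cs=cam("top"),cam("scene")
def res(p,w=(1,1)): return np.r_[(w[0]*(project(rack2w(M,*p),*ct)-t)).ravel(),(w[1]*(project(rack2w(Ms,*p),*cs)-s)).ravel()]
for w in ((1,0),(0,1),(1,1)):
    r=least_squares(lambda p:res(p,w),[.7,0,-.1]); print(np.round(r.x,4),np.round(np.abs(r.fun).max(),2))
for n,c,b in(("top",ct,(242.4,225.5,30.1,32.8)),("scene",cs,(236.1,160.5,29,21.8))):
    print(n,back((b[0]+b[2]/2,b[1]+b[3]/2),.02,*c))
E
```

```text
[ 0.7323  0.0364 -0.192 ] 0.86
[ 0.7381  0.0401 -0.1881] 0.96
[ 0.7344  0.0377 -0.192 ] 1.59
top [ 0.43136426 -0.00491336  0.02      ]
scene [ 0.44898035 -0.00712287  0.02      ]
```

```bash
python3 - <<'E'
from h import *
import pickle
rk=(.7344,.0377,-.192); o={}
for i,p in enumerate([(-.21,0,.27),(-.25,-.03,.22)]):
    bot.move_pose(rack2w(p,*rk)[0],down(rk[2]+np.pi)); bot.wait(.2)
    T=tcp(); im=bot.camera("wrist"); o[i]=wcam(T); cv2.imwrite(f"pics/w{i}.png",im[:,:,::-1])
    print(np.round(T[:3,3],4),[(t,[(np.round(d["bbox"],1).tolist(),round(d["confidence"],2)) for d in bot.search_frame("wrist",t)[:2]]) for t in("dish","soap")])
    M=np.array([(x,s*y,.04) for s in(1,-1) for x in(-.172,-.096) for y in(.0485,.1785)])
    print(np.round(project(rack2w(M,*rk),*o[i])).tolist())
pickle.dump(o,open("w.pkl","wb")); print(bot.read_clock())
E
```

```text
[0.5284 0.0772 0.27  ] [('dish', [([156.5, 71.8, 66.5, 68.0], 0.98)]), ('soap', [([168.6, 84.0, 41.7, 46.5], 0.65), ([154.6, 72.1, 66.3, 69.3], 0.39)])]
[[293.0, 187.0], [385.0, 187.0], [290.0, 236.0], [377.0, 235.0], [223.0, 187.0], [131.0, 187.0], [225.0, 236.0], [138.0, 235.0]]
[0.4849 0.0561 0.2211] [('dish', [([167.8, 103.6, 73.8, 74.2], 0.71)]), ('soap', [([183.7, 117.5, 45.2, 48.9], 0.82), ([459.2, 230.1, 51.9, 59.6], 0.51)])]
[[318.0, 227.0], [418.0, 227.0], [314.0, 277.0], [407.0, 276.0], [242.0, 227.0], [141.0, 227.0], [243.0, 277.0], [149.0, 277.0]]
4.775
```

View pics/w0.png

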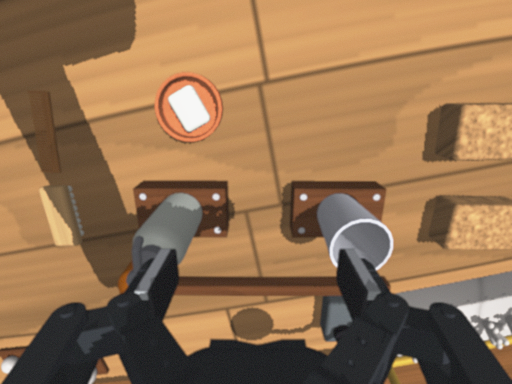

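View pics/w1.png

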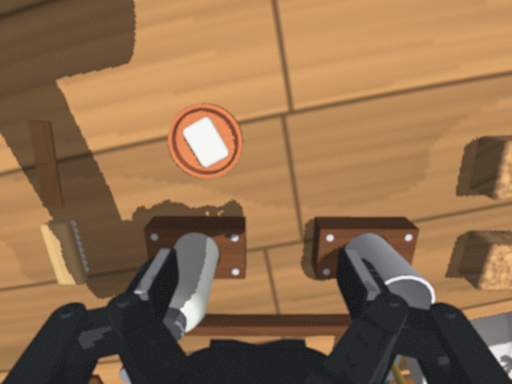

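Both wrist views show the two block faces: the gap runs from column 228 to 292 at row 188 in w0, and from 245 to 315 at row 225 in w1. The dish is at (189,107) in w0 and (205,140) in w1. I'll zoom in for exact corners.

```bash
python3 - <<'E'
import cv2,numpy as np
a=cv2.imread("pics/w0.png")[172:247,125:325]; b=cv2.imread("pics/w1.png")[207:282,140:340]
g=np.vstack([cv2.resize(c,None,fx=4,fy=4,interpolation=cv2.INTER_CUBIC) for c in(a,b)])
g=cv2.convertScaleAbs(g,alpha=1.8,beta=10)
cv2.imwrite("pics/z.png",g)
E
```

```text
(no output)
```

View pics/z.png

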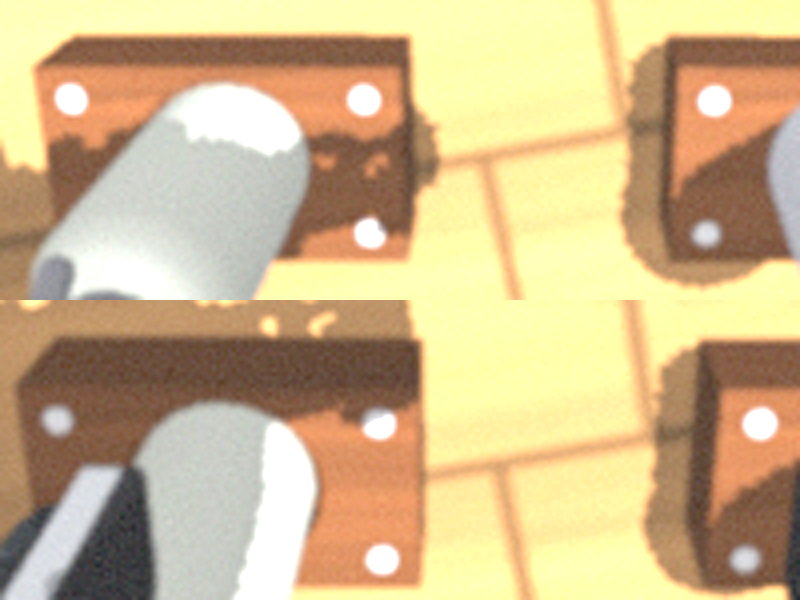

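```bash
python3 - <<'E'
from h import *
import pickle
o=pickle.load(open("w.pkl","rb"))
F,B,i,u=-.172,-.096,.0485,.1785
M=np.array([(F,-u,1),(F,-i,1),(F,-i,0),(F,-u,0),(B,-i,1),(F,i,1),(F,i,0),(B,i,1)],float)
m=[np.array([(36,67),(405,67),(411,38),(78,38),(407,259),(680,66),(668,38),(676,261)]),
   np.array([(18,84),(420,84),(419,40),(58,40),(421,284),(720,88),(703,42),(706,286)])]
m=[(a+.5)/4-.5+np.array(b) for a,b in zip(m,[(125,172),(140,207)])]
def res(p,ks):
    return np.concatenate([(project(rack2w(M*[1,1,p[3]],*p[:3]),*o[k])-m[k]).ravel() for k in ks])
for ks in ((0,),(1,),(0,1)):
    r=least_squares(res,[.734,.038,-.192,.04],args=(ks,),x_scale=[.01,.01,.01,.01]); print(np.round(r.x,4))
print(np.round(r.fun.reshape(2,8,2),1).tolist())
rk=r.x[:3]
# dish rim circle: 2-view height check and position
d=[(189.75,105.8),(204.7,140.7)]
bx=[(156.5,71.8,66.5,68.0),(167.8,103.6,73.8,74.2)]
for z in(.0,.026,.05):
    P=[back((b[0]+b[2]/2,b[1]+b[3]/2),z,*o[k]) for k,b in enumerate(bx)]; print(z,np.round(P,4).tolist())
P=np.mean([back((b[0]+b[2]/2,b[1]+b[3]/2),.022,*o[k]) for k,b in enumerate(bx)],0)
c,s=np.cos(rk[2]),np.sin(rk[2]); v=P[:2]-rk[:2]; print("dish in rack",c*v[0]+s*v[1],-s*v[0]+c*v[1],P)
E
```

```text
[ 0.7379  0.0405 -0.1913  0.0374]
[ 0.7379  0.0396 -0.1937  0.0367]
[ 0.738   0.04   -0.1927  0.0369]
[[[0.3, 0.0], [-0.6, 0.0], [0.5, -0.4], [-0.4, -0.3], [0.8, 0.3], [-0.3, 0.3], [-0.3, -0.3], [-1.5, -0.2]], [[0.4, 0.3], [0.0, 0.8], [1.4, 0.0], [0.1, -0.3], [0.6, 0.3], [0.3, -0.1], [-0.9, -0.4], [-0.6, -0.3]]]
0.0 [[0.4418, -0.0029, 0.0], [0.4453, -0.0049, 0.0]]
0.026 [[0.4421, 0.0032, 0.026], [0.4422, 0.0006, 0.026]]
0.05 [[0.4423, 0.0088, 0.05], [0.4393, 0.0057, 0.05]]
dish in rack -0.28265762977103687 -0.09487874077457926 [0.44235839 0.00101852 0.022     ]
```

```bash
cat >> h.py <<'E'
RK=(.738,.040,-.1927)
def W(x,y,z): return rack2w((x,y,z),*RK)[0]
def inrack(P):
    c,s=np.cos(RK[2]),np.sin(RK[2]); v=np.asarray(P)[:2]-RK[:2]; return np.array([c*v[0]+s*v[1],-s*v[0]+c*v[1]])
def dishpos(save=None):
    T=tcp(); im=bot.camera("wrist"); k=wcam(T)
    if save: cv2.imwrite(save,im[:,:,::-1])
    hsv=cv2.cvtColor(im,cv2.COLOR_RGB2HSV)
    for d in bot.search_frame("wrist","dish")[:1]:
        b=d["bbox"]; P=back((b[0]+b[2]/2,b[1]+b[3]/2),.022,*k)
        print("dish",np.round(b,1).tolist(),round(d["confidence"],2),"rack",np.round(inrack(P),4))
E
python3 - <<'E'
from h import *
bot.set_gripper(.53)
q=down(RK[2]-np.pi/2)
bot.move_pose(W(-.283,-.180,.16),q)
bot.move_linear(W(-.283,-.180,.006),speed=.12)
print(np.round(tcp()[:3,3],4),bot.read_ft_force(),bot.read_gripper_width())
print(bot.move_linear(W(-.283,-.165,.006),speed=.04,until_force=15))
print(bot.move_linear(W(-.283,-.051,.006),speed=.05,until_force=15),inrack(bot.read_position()),bot.read_ft_force())
bot.wait(.2)
bot.move_linear(W(-.283,-.085,.006),speed=.08)
bot.move_linear(W(-.283,-.11,.16),speed=.2)
bot.move_pose(W(-.34,0,.16),down(RK[2]+np.pi)); bot.wait(.2)
dishpos("pics/p1.png"); print(bot.read_clock())
E
```

```text
[ 0.4263 -0.0826  0.0065] [ 0.42122213 -0.00386812 -0.2344754 ] 0.5304473742216184
False
False [-0.28302131 -0.05105053] [-1.26087343 -2.65936589 -0.13816821]
dish [217.4, 184.8, 79.5, 80.5] 0.96 rack [-2.884e-01 -1.000e-04]
14.925
```

View pics/p1.png

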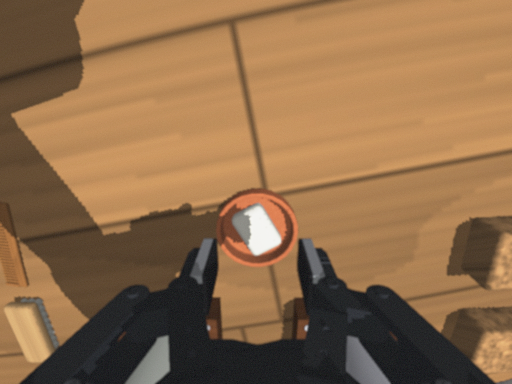

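The dish is at pixel (257,225), upright with its soap, and sits on the gap axis (rack y ≈ 0). I'll push from behind to just before the gap and check.

```bash
python3 - <<'E'
from h import *
bot.move_linear(W(-.37,0,.1),speed=.15)
bot.move_linear(W(-.37,0,.006),speed=.1)
print(bot.move_linear(W(-.345,0,.006),speed=.04,until_force=15))
print(bot.move_linear(W(-.273,0,.006),speed=.05,until_force=15),inrack(bot.read_position()),bot.read_ft_force())
bot.wait(.2); dishpos("pics/p2.png")
im=bot.camera("top"); cv2.imwrite("pics/t2.png",im[:,:,::-1])
k=wcam(tcp())
print(np.round(project(np.array([W(-.172,y,z) for y in(-.0485,.0485) for z in(0,.04)]),*k),1).tolist())
print(np.round(project(np.array([W(-.222,y,.026) for y in(-.045,.045)]),*k),1).tolist())
print(bot.read_clock())
E
```

```text
False
False [-2.72761205e-01 -1.04634166e-05] [-0.83598012 -0.10949257  0.12075237]
dish [205.3, 259.6, 103.8, 77.2] 0.93 rack [-0.2509  0.0003]
[[190.6, 364.0], [176.8, 420.9], [323.0, 364.2], [336.5, 421.2]]
[[179.2, 342.3], [334.2, 342.5]]
19.3333
```

View pics/p2.png

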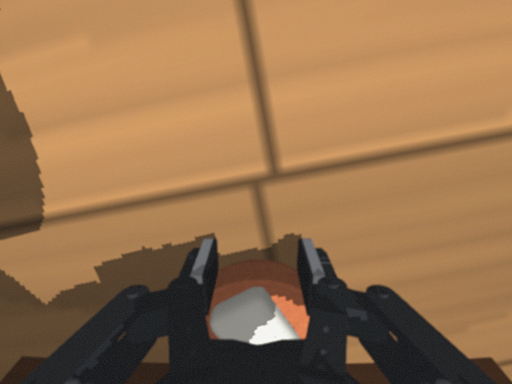

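The dish is cradled at (257,300). The block outer corners at columns 22 and 493 centre on 257.5, against a predicted 256.8, so it is aligned within about 0.5 mm. I'll push through the gap now.

```bash
python3 - <<'E'
from h import *
for x in(-.23,-.19,-.15,-.108):
    h=bot.move_linear(W(x,0,.006),speed=.05,until_force=8)
    print(x,h,np.round(inrack(bot.read_position()),4),np.round(bot.read_ft_force(),2))
    if h: break
else:
    h=bot.move_linear(W(-.080,0,.006),speed=.02,until_force=5)
    print("rail",h,np.round(inrack(bot.read_position()),4),np.round(bot.read_ft_force(),2))
im=bot.camera("top"); cv2.imwrite("pics/t3.png",cv2.resize(im[90:250,150:350,::-1],None,fx=3.5,fy=3.5,interpolation=cv2.INTER_CUBIC))
print(bot.read_clock())
E
```

```text
-0.23 True [-2.715e-01 -1.000e-04] [ 0.25 -0.25 -0.06]
19.6917
```

```bash
python3 - <<'E'
from h import *
for x,v in((-.19,.04),(-.108,.04)):
    h=bot.move_linear(W(x,0,.006),speed=v,until_force=15)
    print(x,h,np.round(inrack(bot.read_position()),4),np.round(bot.read_ft_force(),2))
    if h: break
im=bot.camera("top"); cv2.imwrite("pics/t3.png",cv2.resize(im[90:250,150:350,::-1],None,fx=3.5,fy=3.5,interpolation=cv2.INTER_CUBIC))
print(bot.read_clock())
E
```

```text
-0.19 False [-0.1901 -0.    ] [-1.37  0.42 -1.68]
-0.108 False [-0.1081  0.    ] [-1.31  0.25 -1.07]
24.1583
```

```bash
python3 - <<'E'
from h import *
for _ in range(4):
    h=bot.move_linear(W(-.080,0,.006),speed=.015,until_force=6)
    x=inrack(bot.read_position()); bot.wait(.1)
    print(h,np.round(x,4),np.round(bot.read_ft_force(),2))
    if x[0]>-.102: break
im=bot.camera("top"); cv2.imwrite("pics/t4.png",cv2.resize(im[90:250,150:350,::-1],None,fx=3.5,fy=3.5,interpolation=cv2.INTER_CUBIC))
print(bot.read_clock())
E
```

```text
True [-0.0983 -0.0001] [ 0.03  0.76 -0.87]
25.2417
```

View pics/t4.png

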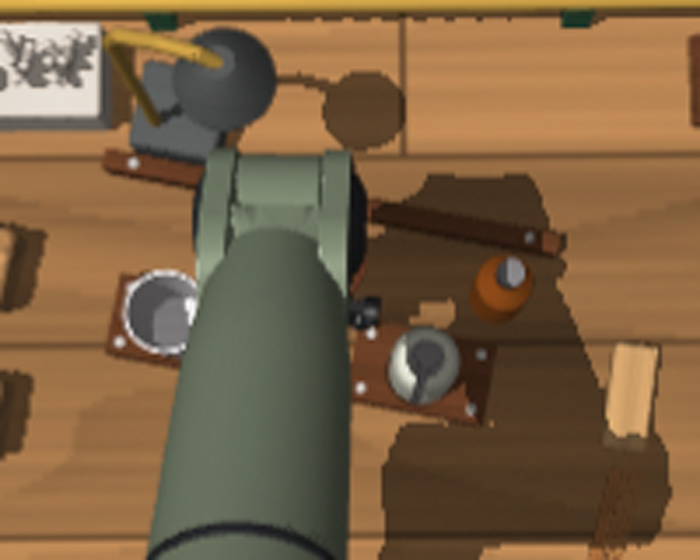

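```bash
python3 - <<'E'
from h import *
for f in(8,12):
    h=bot.move_linear(W(-.085,0,.006),speed=.015,until_force=f)
    print(h,np.round(inrack(bot.read_position()),4),np.round(bot.read_ft_force(),2)); bot.wait(.2)
    print(np.round(inrack(bot.read_position()),4),np.round(bot.read_ft_force(),2))
E
```

```text
True [-0.0984 -0.0002] [ 0.57  0.73 -0.28]
[-0.0989 -0.0003] [-0.28 -0.32  0.33]
True [-0.0984 -0.0002] [-0.62 -0.52  0.19]
[-0.0988 -0.0004] [-0.19  0.87  0.92]
```

```bash
python3 - <<'E'
from h import *
bot.move_linear(W(-.13,0,.006),speed=.06)
bot.move_linear(W(-.26,0,.05),speed=.15)
bot.move_linear(W(-.24,0,.2),speed=.15); bot.wait(.2)
dishpos("pics/w5.png")
k=wcam(tcp())
print(np.round(project(np.array([W(-.045+.045*a,.045*b,.026) for a,b in((1,0),(-1,0),(0,1),(0,-1))]),*k),1).tolist())
print(bot.read_clock())
bot.move_pose(W(-.40,-.1,.25),down(RK[2]+np.pi))
im=bot.camera("top"); b=bot.search_frame("top","dish")[0]; print(b)
B=b["bbox"]; print(inrack(back((B[0]+B[2]/2,B[1]+B[3]/2),.022,*cam("top"))))
g=im[90:250,150:350,::-1]; cv2.imwrite("pics/t5.png",cv2.resize(g,None,fx=3.5,fy=3.5,interpolation=cv2.INTER_CUBIC)); print(bot.read_clock())
E
```

```text
dish [225.0, 274.9, 63.5, 62.5] 0.59 rack [-0.0543 -0.0004]
[[256.9, 338.4], [257.1, 285.8], [289.5, 313.2], [224.5, 312.9]]
29.8583
{'bbox': [228.6, 151.1, 27.4, 26.2], 'confidence': 0.93}
[-0.05112754 -0.00642705]
30.7583
```

View pics/t5.png

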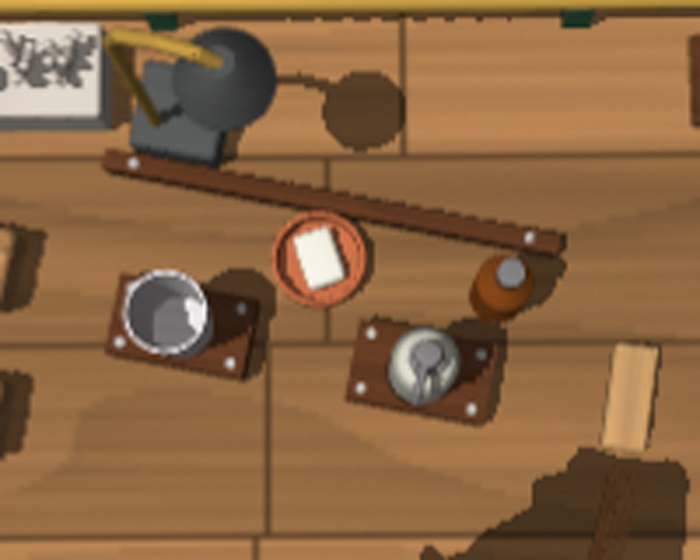

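View pics/w5.png

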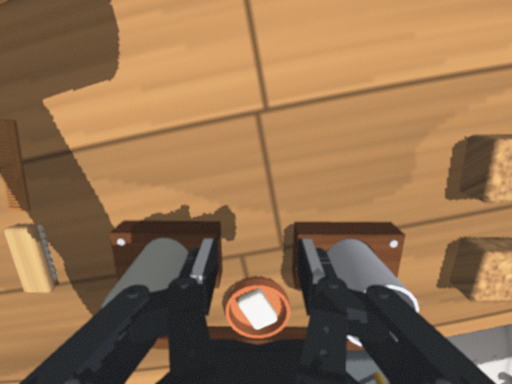

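The dish is through the gap, upright and on the axis, and the bystanders look unmoved. From the images, contact with the rail is only certain to about 2 mm. I'll re-seat it in small steps while reading the steady force.

```bash
python3 - <<'E'
from h import *
bot.move_pose(W(-.26,0,.12),down(RK[2]+np.pi))
bot.move_linear(W(-.26,0,.04),speed=.15)
bot.move_linear(W(-.18,0,.006),speed=.12)
bot.move_linear(W(-.105,0,.006),speed=.08,until_force=15)
bot.wait(.1); print(np.round(inrack(bot.read_position()),4))
ax=np.array([np.cos(RK[2]),np.sin(RK[2])])
for x in np.arange(-.101,-.0925,.0005):
    h=bot.move_linear(W(x,0,.006),speed=.02,until_force=15); bot.wait(.08)
    F=np.array(bot.read_ft_force())[:2]@ax
    print(round(x,4),h,np.round(inrack(bot.read_position())[0],4),round(F,2))
    if h or F<-6: break
print(bot.read_clock())
E
```

```text
[-0.1056  0.    ]
-0.101 False -0.101 0.12
-0.1005 False -0.1005 -0.02
-0.1 False -0.1 -0.2
-0.0995 False -0.0995 0.67
-0.099 False -0.099 0.54
-0.0985 False -0.0985 0.05
-0.098 False -0.098 0.37
-0.0975 False -0.0977 -1.14
-0.097 False -0.0976 -3.67
-0.0965 False -0.0976 -5.5
-0.096 False -0.0975 -6.21
38.1417
```

The force builds while the TCP stalls at -0.0976, so the dish is firmly against the rail. I'll retreat slowly and hand in.

```bash
python3 - <<'E'
from h import *
bot.move_linear(W(-.102,0,.006),speed=.01)
bot.move_linear(W(-.13,0,.006),speed=.06)
bot.move_linear(W(-.26,0,.05),speed=.15)
bot.move_linear(W(-.30,0,.2),speed=.15)
bot.move_pose(W(-.40,-.1,.25),down(RK[2]+np.pi)); bot.wait(.3)
bot.camera("top"); B=bot.search_frame("top","dish")[0]["bbox"]; print(np.round(B,1),inrack(back((B[0]+B[2]/2,B[1]+B[3]/2),.022,*cam("top"))),bot.read_clock())
print(bot.close_job())
E
```

```text
[229.4 148.3  25.8  29.7] [-0.04767761 -0.00576498] 42.8083
the job is handed in; nothing more can be done
None
```

The dish, with its soap, was pushed through the gap and is seated against the back rail, confirmed by a steady force reading of about 6 N before retreating; the bystanders looked unmoved in the last picture I viewed, taken before that final re-seating push, and the job was handed in at about 43 s.

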